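Push the parts box home between freshly glued rails

TASK

The two guide rails of the new box lane have just been glued down and the glue is still wet. Line the dark wooden parts box up with the lane and push it gently down between the rails until it rests against the stop block at the far end, without the box or the robot ever touching either rail. Only push with the fingers - do not grip, lift or tip the box - and leave the thread spool, the rivet dish and the wax block beside the lane where they are.

Things in the scene. Friction and masses are not known exactly. Their poses are not given: they have to be found in the camera images.
- lane: plywood board fixed to the bench, 340 x 170 x 12 mm, carrying rails and stop. Origin: on its underside, mid-width, at the lane's mouth; x points into the lane, y to the left looking down the lane, z up. Board: x -140 to +200, y -85 to +85 mm, top at z 12 mm. Rails begin at x = 0; x < 0 is a bare apron where the box starts, up to 35 mm off centre and turned up to 0.25 rad
- stop (a point): middle of the stop block's near face where it meets the board (lane x = 175, y = 0, z = 12 mm). The block is 86 mm wide, 36 mm high above the board, 22 mm thick, screwed on, and may be touched. The box is home when its origin is 42 mm before this point
- rail_left: left guide rail, pale wooden strip fixed on the board, 197 mm long, 12 mm wide, top 20 mm above the board (32 mm above the bench). Origin: centre of the underside of its near end, at lane x = 0, y = +49, z = 12 mm; x runs along the rail. Inner face at lane y = +43 mm: the lane is 86 mm wide between the rails
- rail_right: right guide rail, same strip; origin at lane x = 0, y = -49 mm, z = 12 mm; inner face at lane y = -43 mm
- parts_box: closed dark wooden parts box with brass pins in its lid, loose, 84 mm long (x), 64 mm wide (y), 58 mm high (z), about 0.25 to 0.5 kg, lid fixed. Origin: centre of its underside; it lies with its length roughly along the lane, +x end towards the lane. Centred and straight it has 11 mm of air at each rail
- spool: thread spool with pale thread, 36 mm wide, 70 mm high, standing on the bench left of the lane; origin under it. Bystander
- dish: round metal dish of rivets, 71 mm across, 16 mm high, on the bench right of the lane; origin under its centre. Bystander
- wax: yellow beeswax block, 36 x 58 x 20 mm, on the bench left of the lane near its far end; origin under its centre. Bystander

How it is judged (in metres and radians):
At the end, for the whole second after the job is handed in: the parts box stands flat on the board at rest between the rails, against the stop (front within 7 mm of it), straight to the lane within 0.2 rad, touching neither rail (x of parts_box in the frame of lane between 0.126 and 0.137 m and y of parts_box in the frame of lane between -0.011 and 0.011 m and z of parts_box in the frame of lane below 0.015 m and angle between parts_box's own z axis and vertical below 0.05 rad and angle between the x axis of parts_box and the x axis of lane, either way round below 0.2 rad and linear speed of parts_box below 0.01 m/s and contact force between parts_box and rail_left below 0.05 N and contact force between parts_box and rail_right below 0.05 N).
It fails at once if the parts box touches a guide rail (contact force between parts_box and rail_left above 0.05 N or contact force between parts_box and rail_right above 0.05 N).
It fails at once if the robot touches a guide rail (contact force between any of the fingers, the arm and rail_left above 0.05 N or contact force between any of the fingers, the arm and rail_right above 0.05 N).
It fails at once if the parts box is lifted off the board (5 mm) or tipped (0.2 rad) (z of parts_box in the frame of lane above 0.017 m or angle between parts_box's own z axis and vertical above 0.2 rad).
It fails at once if the parts box is gripped or rammed (more than 30 N between fingers and box) (contact force between the fingers and parts_box above 30 N).
It fails at once if the spool, the rivet dish or the wax block is disturbed (moved 15 mm) (distance of any of spool, dish, wax from where it was at the start of the episode above 0.015 m).
It also fails if it takes over 64 s, if anything falls off the work surface, if the arm or the gripper's body presses on something with over 40 N, if the wrist force passes 120 N, or if a joint passes its speed limit or range.

ROBOT

A 6-joint arm with a two-finger parallel gripper is mounted at the origin on a cart in front of the work surface, level with it; the furniture and walls round the work are solid. World frame = base frame: x ahead of the robot, y to its left, z up, the work surface at z = 0. Lengths are in m, angles in degrees, forces in N, time in s.
With the tool pointing down it reaches from about 0.425 to 0.95 m from the base axis. Payload 14.7 kg.
Tool frame: the origin (TCP) lies midway between the tips of the shut fingers; the grasp point (between the pads) lies 19 mm behind it (ctrl.tcp_to_grasp is the distance from the TCP to the grasp point, in m); z points along the fingers, y is the direction in which the jaws open and shut (so a half turn about z gives the same grasp; the last joint's range is limited). The gripper opens to 85 mm and grips with 20 to 120 N. Pads are 22 mm wide; open, the fingers measure 114 mm over their backs; the gripper's body (76 mm by 85 mm) begins 54 mm behind the grasp point. The pads swing forward as they close: fully open they stand 13 mm farther back than shut.
Start: joints at [-66.956, 27.513, 91.461, -0, 61.026, -2.67], TCP at [0.282, -0.586, 0.231] pointing down, gripper open.
Joint ranges: [-157.49, 157.49], [-46.99, 117.5], [13.45, 153.17], [-89.5, 269.5], [5.16, 153.95], [-167.48, 167.48]. Speed limits (degrees/s): [108.29, 108.29, 136.94, 172.46, 172.46, 172.46].

INTERFACE

Orientations are given as [roll, pitch, yaw] about the fixed x, y, z axes, in that order (R = Rz(yaw) Ry(pitch) Rx(roll)).
In Python, from plant import ctrl gives the robot as it stands. The module is installed in compiled form; this text tells all that it offers.
- The arm moves only by the tool move_arm, never from a script. Its argument "deltas" is a list of rows, each a list of 3 entries, a list of its own where there are three numbers: the opening, from 0 (shut) to 1 (fully open), then the shift along the world's x, y, z in mm, then the turn about the world's z in rad. A call has 1 to 20 rows; each row shifts and turns the commanded pose from where the row before left it; what a row does not reach is not made up. A row lasts 1/8 s, in which the tool goes at most 62.5 mm and 10.7 degrees, less where a joint would pass 70% of its speed; a pose out of reach is approached as far as the arm can. A call with a gripper value outside its range is refused whole. The fingers move at their own pace and stop on an object; "newtons" is the grip in N (left out, the last holds). Time passes only in rows, so rows that do not move let the fingers close. It gives the time, the measured TCP pose, the force and the opening at its end, in the units of the state.
- ctrl.read_state(): the state, without advancing time (a new reading comes with each control period).
- ctrl.camera(name): name is "scene" or "top" or "wrist"; returns a dict with "pixels" (480x640x3 uint8, blue, green, red), "mtx" (3x3 intrinsics, pixels), "rvec" (rotation vector, rad) and "tvec" (3), from world to camera coordinates, as OpenCV has them. Camera axes: x right, y down, z forward; pixel columns grow to the right and rows downward; lengths in m; the calibration is good to about 2 mm. A picture is of the moment at which its call begins. There is no depth.
- ctrl.hand_in(): hands the job in, once; it reports no verdict.
The state is a dict: "time": time; "joint_positions": joint angles; "qvel": joint speeds; "joint_torque": joint torques, N m; "eef_pos": TCP position; "tool_rot": TCP orientation; "force": force on the tool from outside, world axes, zero at the start; "ft_torque": the same for the moment, N m; "width": finger opening in m.
Only numpy, scipy, OpenCV 4.12 (cv2) and the standard library are available. Lean on these libraries where they do the work, as an engineer would, in place of code of your own. Each camera call takes 0.05 s, during which the arm holds its last target.

## Working session

There is one attempt and no reset: what is moved stays moved. The work goes in short steps, Python scripts to look and compute and a tool call to move; the robot and the scene stay as the last step left them, time stands still between calls to the robot, and variables do not carry over. Pictures are saved under pics/ and viewed, and the job is handed in when it is done.

Besides the shell and the picture viewer there is one more tool, called as name(argument=value, ...) on one line, values as JSON. move_arm: Moves the arm, as the interface text tells. Its arguments: {"type":"object","properties":{"deltas":{"type":"array"},"newtons":{"type":"number"}},"required":["deltas"]}

```bash
mkdir -p pics; cat > h.py <<'E'
import cv2, numpy as np
from plant import ctrl
def snap(name,fn):
    c=ctrl.camera(name); cv2.imwrite('pics/'+fn+'.png',c['pixels']); np.savez('pics/'+fn+'.npz',**{k:np.array(v) for k,v in c.items()}); return c
def load(fn): return dict(np.load('pics/'+fn+'.npz'))
def ray(c,uv,z):
    R,_=cv2.Rodrigues(np.float64(c['rvec'])); t=np.float64(c['tvec']).ravel()
    p=cv2.undistortPoints(np.float64([[uv]]),np.float64(c['mtx']),None)[0,0]
    o=-R.T@t; d=R.T@np.array([p[0],p[1],1]); return o+d*(z-o[2])/d[2]
def proj(c,P): return cv2.projectPoints(np.float64(P).reshape(-1,3),np.float64(c['rvec']),np.float64(c['tvec']),np.float64(c['mtx']),None)[0][:,0]
def crop(fn,x0,y0,x1,y1,s,out):
    i=cv2.imread('pics/'+fn+'.png')[y0:y1,x0:x1]; cv2.imwrite('pics/'+out+'.png',cv2.resize(i,None,fx=s,fy=s,interpolation=cv2.INTER_CUBIC))
E
python3 - <<'E'
from h import *
for n in ('top','scene'): 
    c=snap(n,n+'0'); R,_=cv2.Rodrigues(np.float64(c['rvec'])); print(n,-R.T@np.float64(c['tvec']).ravel(),c['mtx'])
print(ctrl.read_state())
E
```

```text
top [ 0.40983586 -0.26775317  0.87358828] [[456.40273949   0.         313.0557667 ]
 [  0.         456.40273949 241.28569203]
 [  0.           0.           1.        ]]
scene [0.31399237 0.25618582 0.64814077] [[539.15144252   0.         323.34842538]
 [  0.         539.15144252 240.67993945]
 [  0.           0.           1.        ]]
{'time': 0.1, 'joint_positions': array([-6.69541629e+01,  2.75460288e+01,  9.14892786e+01,  5.62932057e-04,
        6.10243693e+01, -2.67092053e+00]), 'qvel': array([-0.02817431, -0.02120925, -0.09602822,  0.01480062, -0.13338071,
       -0.01068541]), 'joint_torque': array([-2.30109026e-04, -9.52258801e+01, -4.31040323e+01, -8.37851644e-05,
        5.35112529e-03, -2.76799580e-05]), 'eef_pos': array([ 0.28192582, -0.58529184,  0.2307448 ]), 'tool_rot': array([-1.79940411e+02, -3.27254890e-03,  2.57164829e+01]), 'force': array([ 0.97126122, -0.21806124, -0.15814826]), 'ft_torque': array([0.01129887, 0.03603358, 0.00112476]), 'width': 0.08556377304112431}
```

View pics/top0.png

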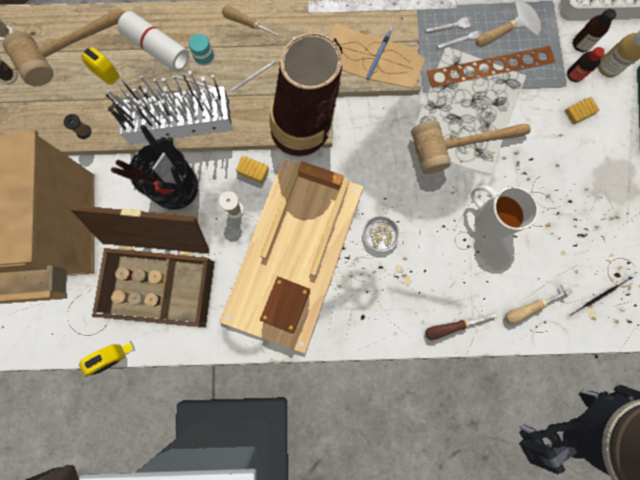

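View pics/scene0.png

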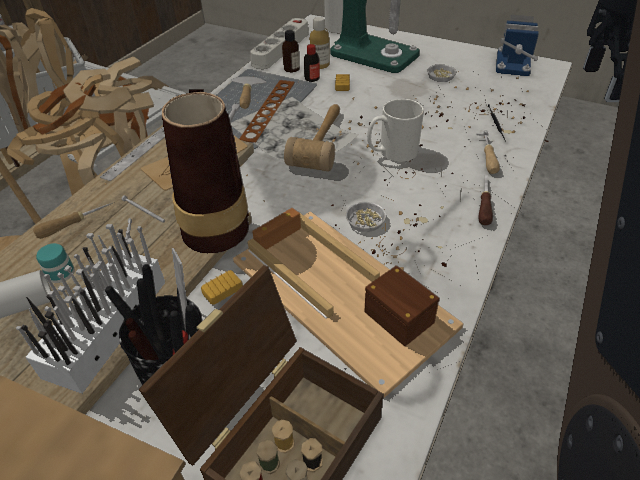

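The top view shows the lane running up the picture, with the mouth near (265-325, 265), the stop near (320,175), and the box near (286,303). A tall dark vessel stands behind the stop. I'll enlarge this area.

```bash
python3 - <<'E'
from h import *
crop('top0',210,150,370,270,5,'c1'); crop('top0',210,240,370,360,5,'c2')
crop('scene0',240,200,480,380,3.3,'c3')
E
```

```text
(no output)
```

View pics/c1.png

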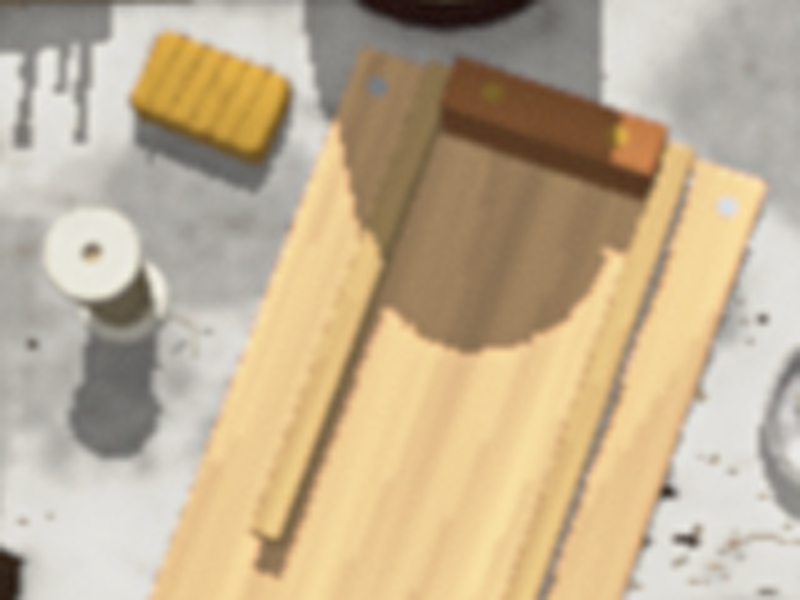

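View pics/c2.png

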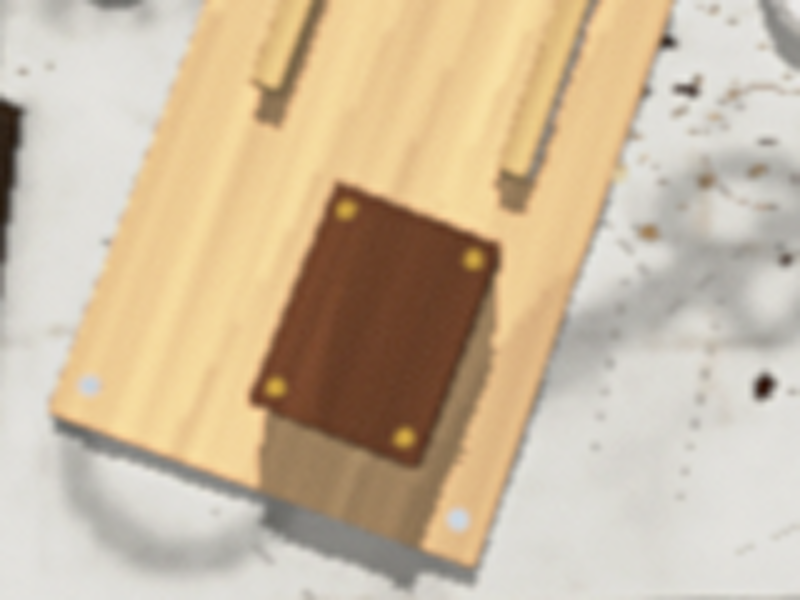

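View pics/c3.png

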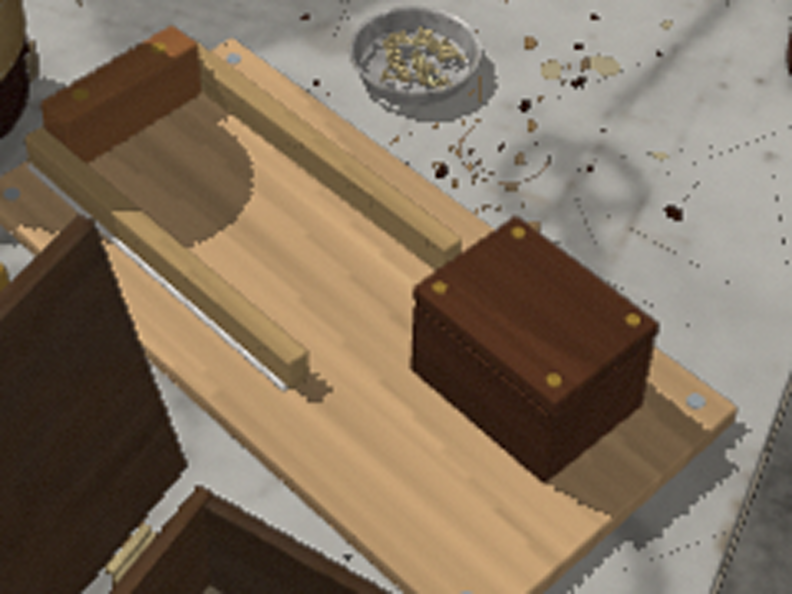

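```bash
cat >> h.py <<'E'
def rect(P,L,W,cx=0):
    # P: order near-left, near-right, far-right, far-left ; returns centre,yaw, resid
    M=np.float64([[-L/2,W/2],[-L/2,-W/2],[L/2,-W/2],[L/2,W/2]])
    P=np.float64(P)[:,:2]; c=P.mean(0); q=P-c
    th=np.arctan2((M[:,0]*q[:,1]-M[:,1]*q[:,0]).sum(),(M*q).sum())
    R=np.array([[np.cos(th),-np.sin(th)],[np.sin(th),np.cos(th)]])
    return c,th,(q-M@R.T)*1000
E
python3 - <<'E'
from h import *
c=load('top0')
f=lambda x,y,x0,y0,s=5:((x+.5)/s-.5+x0,(y+.5)/s-.5+y0)
B=[ray(c,f(*p),.012) for p in [(50,412,210,240),(475,567,210,240),(767,184,210,150),(362,48,210,150)]]
bc,bt,r=rect(B,.34,.17);print('board',bc,np.degrees(bt),r.round(1).tolist())
ex=np.array([np.cos(bt),np.sin(bt)]);ey=np.array([-ex[1],ex[0]])
O=bc-ex*.03
print('lane origin',O,ex)
X=[ray(c,f(*p,210,240),.070) for p in [(252,402),(418,466),(499,243),(338,184)]]
xc,xt,r=rect(X,.084,.064);print('box',xc,np.degrees(xt),r.round(1).tolist())
d=xc-O;print('box in lane',d@ex,d@ey,np.degrees(xt-bt))
for p in [(253,85),(277,92),(499,172),(526,180)]:
    w=ray(c,f(*p,210,240),.032)[:2]-O;print('rail near',w@ex,w@ey)
for p in [(440,125),(650,195)]:
    w=ray(c,f(*p,210,150),.012)[:2]-O;print('stop foot',w@ex,w@ey)
np.savez('lane.npz',O=O,bt=bt)
s=snap('scene','s1')
def L(x,y,z): return [*(O+ex*x+ey*y),z]
img=s['pixels'].copy()
for p in proj(s,[L(-.14,.085,.012),L(-.14,-.085,.012),L(.2,.085,.012),L(.2,-.085,.012),L(0,.043,.032),L(0,-.043,.032),L(.175,0,.012),L(.175,-.043,.012)]): cv2.circle(img,tuple(int(round(v)) for v in p),2,(0,0,255),-1)
for a in (-1,1):
  for b in (-1,1):
    e=np.array([np.cos(xt),np.sin(xt)]);g=np.array([-e[1],e[0]])
    for z in (.012,.07):
      p=proj(s,[[*(xc+e*a*.042+g*b*.032),z]])[0];cv2.circle(img,tuple(int(round(v)) for v in p),2,(0,255,0),-1)
cv2.imwrite('pics/ov.png',cv2.resize(img[200:400,240:480],None,fx=3.3,fy=3))
# spool/dish/wax/vase
for n,p,z in [('spool',(229,200),.07),('dish',(380,235),.016),('wax',(252,169),.02),('vase rim',(311,60),.25),('vase basefront',(298,152),0)]: 
    w=ray(c,p,z);d=w[:2]-O;print(n,w,d@ex,d@ey)
E
```

```text
board [ 0.54483007 -0.23606184] -21.186441793666983 [[0.9, -1.5], [1.7, 0.6], [-0.8, 0.8], [-1.7, 0.1]]
lane origin [ 0.51685779 -0.22521972] [ 0.93240935 -0.36140394]
box [ 0.44476231 -0.22214655] -22.035459430838735 [[0.9, -1.6], [1.5, 0.6], [-0.4, 2.0], [-2.0, -1.1]]
box in lane -0.06833316157680244 -0.023190133314305243 -0.8490176371717509
rail near -0.0005715775956688458 0.05312146982342669
rail near -4.810784115938591e-05 0.043776406354664975
rail near -0.0005702002817739427 -0.04410827008484075
rail near -2.8832716644305806e-05 -0.05451186184254198
stop foot 0.17873008446789643 0.044486302766910624
stop foot 0.1793594457550935 -0.04277688882088261
spool [ 0.63542461 -0.12387809  0.07      ] 0.07392754708882132 0.13734239802067907
dish [ 0.57308888 -0.40333682  0.016     ] 0.11680261373015209 -0.14575590592079554
wax [ 0.710842   -0.15964735  0.02      ] 0.15717457871233706 0.1312469468890577
vase rim [ 0.79782798 -0.27788858  0.25      ] 0.2810139651839896 0.0524348027218119
vase basefront [ 0.75113944 -0.249975    0.        ] 0.22739305372627935 0.06158826193873963
```

View pics/ov.png

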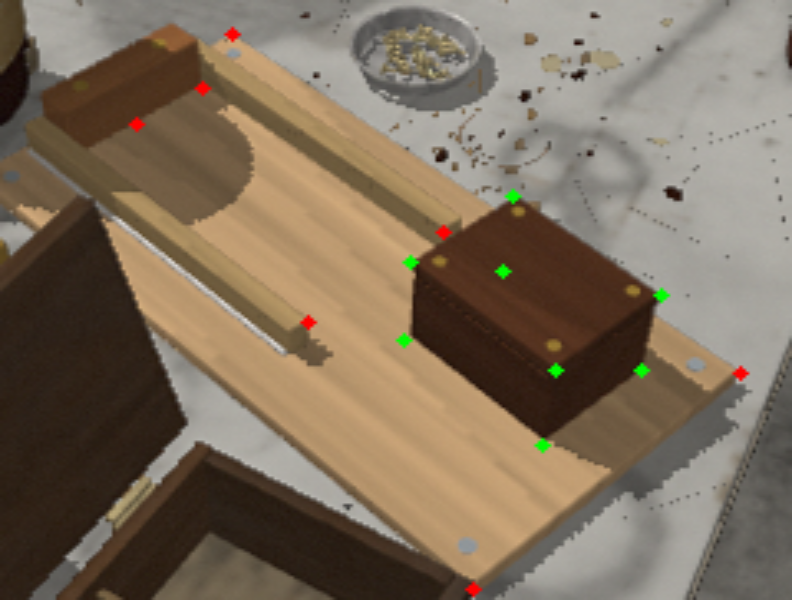

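move_arm(deltas=[[0.45,[11.7,25.4,0],0.0627],[0.45,[11.7,25.4,0],0.0627],[0.45,[11.7,25.4,0],0.0627],[0.45,[11.7,25.4,0],0.0627],[0.45,[11.7,25.4,0],0.0627],[0.45,[11.7,25.4,0],0.0627],[0.45,[11.7,25.4,0],0.0627],[0.45,[11.7,25.4,0],0.0627],[0.45,[11.7,25.4,0],0.0627],[0.45,[11.7,25.4,0],0.0627],[0.45,[11.7,25.4,0],0.0627],[0.45,[11.7,25.4,0],0.0627],[0.45,[0,0,0],0],[0.45,[0,0,0],0],[0.45,[0,0,0],0]], newtons=20)

```text
time: 2.02
eef_pos: [0.4222, -0.2813, 0.2313]
tool_rot: [180.0, 0.0, 68.8]
force: [0.4, -1.3, -0.7]
width: 0.0389
```

move_arm(deltas=[[0.45,[0,0,-30],0],[0.45,[0,0,-40],0],[0.45,[0,0,-40],0],[0.45,[0,0,-40],0],[0.45,[0,0,-30],0],[0.45,[0,0,-11],0],[0.45,[0,0,0],0]])

```text
time: 2.9
eef_pos: [0.4222, -0.2811, 0.0401]
tool_rot: [-180.0, -0.0, 68.8]
force: [0.8, 0.0, -0.9]
width: 0.0383
```

```bash
python3 - <<'E'
from h import *
snap('scene','s2');snap('top','t2')
crop('s2',240,150,480,330,3.3,'s2c');crop('t2',210,200,370,360,3.7,'t2c')
print(ctrl.read_state()['eef_pos'])
E
```

```text
[ 0.42290676 -0.28137828  0.04121455]
```

View pics/s2c.png

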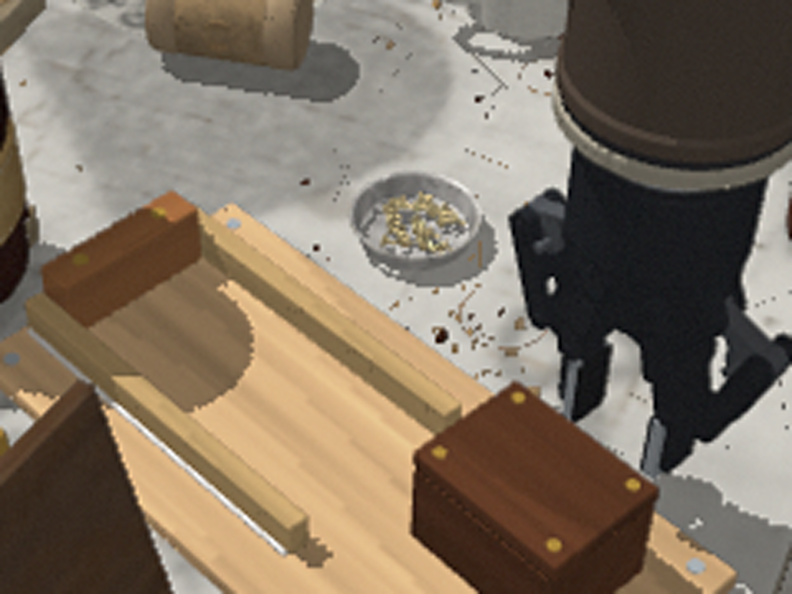

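View pics/t2c.png

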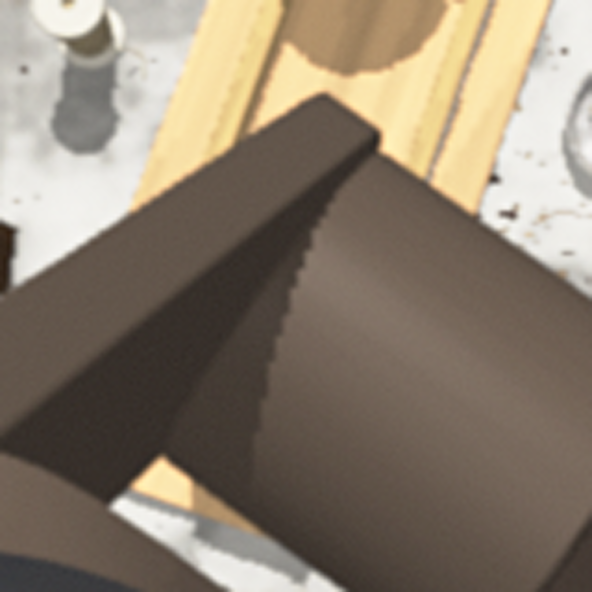

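The fingers stand to the right of the box, clear of it and inside its length. Next I push along lane +y.

move_arm(deltas=[[0.45,[1.8,4.7,0],0],[0.45,[1.8,4.7,0],0],[0.45,[1.1,2.8,0],0],[0.45,[1.1,2.8,0],0],[0.45,[1.1,2.8,0],0],[0.45,[1.1,2.8,0],0],[0.45,[1.1,2.8,0],0],[0.45,[1.1,2.8,0],0],[0.45,[1.1,2.8,0],0],[0.45,[1.1,2.8,0],0],[0.45,[0,0,0],0]])

```text
time: 4.38
eef_pos: [0.4348, -0.2487, 0.0402]
tool_rot: [-180.0, -0.0, 68.8]
force: [0.3, -0.2, 0.2]
width: 0.0382
```

```bash
python3 - <<'E'
from h import *
snap('scene','s3')
crop('s3',300,230,480,365,4.4,'s3c')
print(ctrl.read_state()['eef_pos'])
E
```

```text
[ 0.43472657 -0.24869197  0.04018331]
```

View pics/s3c.png

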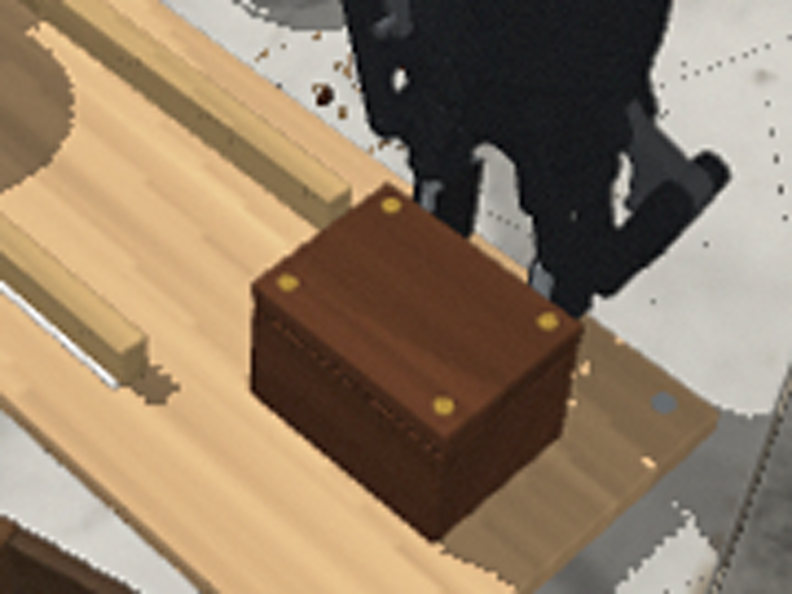

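```bash
python3 - <<'E'
from h import *
l=np.load('lane.npz');O=l['O'];bt=float(l['bt']);ex=np.array([np.cos(bt),np.sin(bt)]);ey=np.array([-ex[1],ex[0]])
f=lambda x,y,x0,y0,s:((x+.5)/s-.5+x0,(y+.5)/s-.5+y0)
for fn,q in [('s1',[f(*p,240,200,3.3) for p in [(548,407),(658,325),(517,217),(414,289)]]),('s3',[f(*p,300,230,4.4) for p in [(437,440),(583,325),(388,185),(252,288)]])]:
    c=load(fn); X=[ray(c,p,.07) for p in q]; xc,xt,r=rect(X,.084,.064); d=xc-O
    print(fn,d@ex,d@ey,np.degrees(xt-bt),r.round(1).tolist())
e=ctrl.read_state()['eef_pos'][:2]-O; print('tcp',e@ex,e@ey)
E
```

```text
s1 -0.0686777082983916 -0.022636158878451412 -2.453939578538291 [[1.7, 0.2], [1.1, -1.0], [-0.7, 0.6], [-2.1, 0.2]]
s3 -0.0694199256814248 -0.006296586890956274 -0.06766911779650779 [[2.6, -0.3], [0.9, -1.2], [-1.2, 0.9], [-2.3, 0.6]]
tcp -0.06809695809505448 -0.05156828854149343
```

move_arm(deltas=[[0.45,[0.8,2.0,0],0],[0.45,[0.8,2.0,0],0],[0.45,[0.7,2.0,0],0],[0.45,[0,0,0],0],[0.45,[-3.6,-9.3,0],0],[0.45,[-5.4,-14,0],0],[0.45,[0,0,40],0],[0.45,[0,0,50],0],[0.45,[-10,-30,30],0],[0.45,[-10,-50,0],0],[0.45,[-10,-50,0],0],[0.45,[0,-50,0],0],[0.45,[0,-50,0],0],[0.45,[0,0,0],0]])

```text
time: 6.18
eef_pos: [0.3969, -0.5006, 0.1601]
tool_rot: [179.9, 0.1, 68.6]
force: [0.1, -0.4, -0.4]
width: 0.0384
```

```bash
python3 - <<'E'
from h import *
snap('top','t4');snap('scene','s4')
crop('t4',210,240,370,360,5,'t4c');crop('s4',300,230,480,365,4.4,'s4c')
E
```

```text
(no output)
```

View pics/t4c.png

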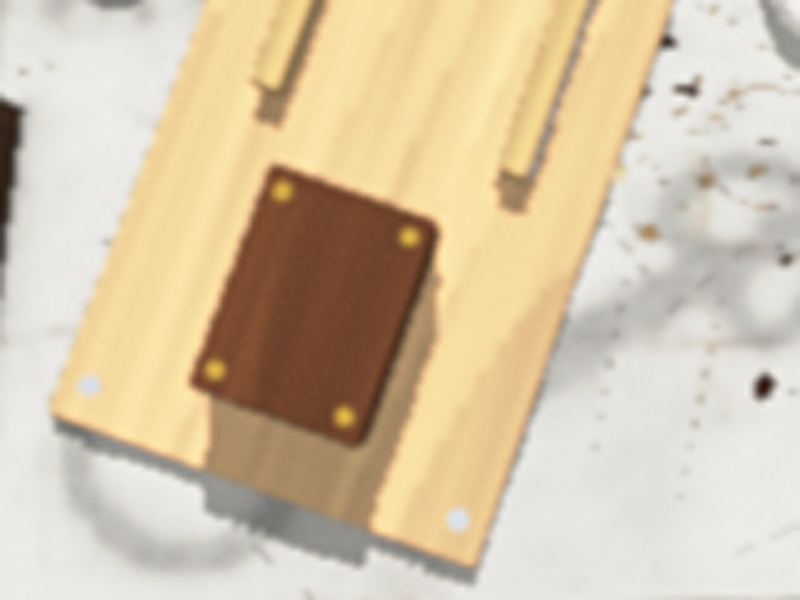

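View pics/s4c.png

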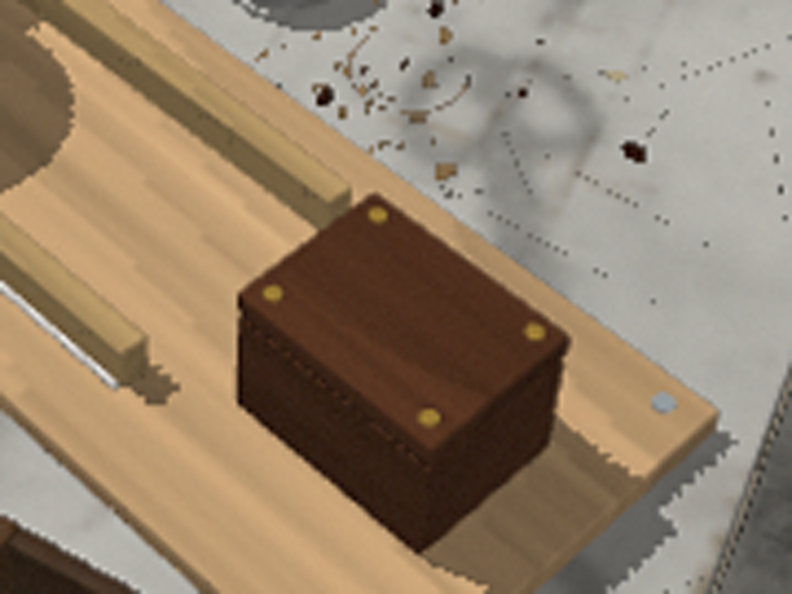

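```bash
python3 - <<'E'
from h import *
l=np.load('lane.npz');O=l['O'];bt=float(l['bt']);ex=np.array([np.cos(bt),np.sin(bt)]);ey=np.array([-ex[1],ex[0]])
f=lambda x,y,x0,y0,s:((x+.5)/s-.5+x0,(y+.5)/s-.5+y0)
for n,fn,q in [('corn','t4',[f(*p,210,240,5) for p in [(190,384),(360,446),(437,222),(273,164)]]),('pins0','top0',[f(*p,210,240,5) for p in [(276,387),(404,438),(473,259),(346,209)]]),('pins4','t4',[f(*p,210,240,5) for p in [(214,370),(345,416),(409,237),(282,191)]]),('sc','s4',[f(*p,300,230,4.4) for p in [(424,451),(569,340),(374,194),(240,294)]])]:
    c=load(fn); X=[ray(c,p,.07) for p in q]; xc,xt,r=rect(X,.084,.064); d=xc-O
    print(n,d@ex,d@ey,np.degrees(xt-bt))
E
```

```text
corn -0.0691139821790119 -0.00048474323824518784 0.22623690380757905
pins0 -0.0685227884989851 -0.0224975417828114 -1.5403455574073244
pins4 -0.06936584857553896 0.00036872677027546927 0.008713361669319845
sc -0.06934982727700521 -0.00023695038290980606 -0.892588334063629
```

Both views agree that the box is centred (|y| < 0.5 mm) and straight to the lane within about 1°. Next I swing behind it with the jaws across the lane.

move_arm(deltas=[[0.45,[-0.3,23.1,0],-0.112],[0.45,[-0.3,23.1,0],-0.112],[0.45,[-0.3,23.1,0],-0.112],[0.45,[-0.3,23.1,0],-0.112],[0.45,[-0.3,23.1,0],-0.112],[0.45,[-0.3,23.1,0],-0.112],[0.45,[-0.3,23.1,0],-0.112],[0.45,[-0.3,23.1,0],-0.112],[0.45,[-0.3,23.1,0],-0.112],[0.45,[-0.3,23.1,0],-0.112],[0.45,[-0.3,23.1,0],-0.112],[0.45,[-0.3,23.1,0],-0.112],[0.45,[-0.3,23.1,0],-0.112],[0.45,[-0.3,23.1,0],-0.112],[0.45,[0,0,0],0],[0.45,[0,0,0],0]])

```text
time: 8.28
eef_pos: [0.3938, -0.1729, 0.1605]
tool_rot: [180.0, -0.0, -20.9]
force: [0.4, -0.2, -0.4]
width: 0.0382
```

move_arm(deltas=[[0.45,[-1.5,-4.0,0],-0.005],[0.45,[0,0,-30],0],[0.45,[0,0,-30],0],[0.45,[0,0,-30],0],[0.45,[0,0,-20],0],[0.45,[0,0,-10],0],[0.45,[0,0,0],0],[0.45,[0,0,0],0]])

```text
time: 9.28
eef_pos: [0.3928, -0.1773, 0.0409]
tool_rot: [180.0, -0.0, -21.3]
force: [0.2, 0.5, 0.8]
width: 0.0388
```

```bash
python3 - <<'E'
from h import *
l=np.load('lane.npz');O=l['O'];bt=float(l['bt']);ex=np.array([np.cos(bt),np.sin(bt)]);ey=np.array([-ex[1],ex[0]])
snap('scene','s5');crop('s5',300,230,480,365,4.4,'s5c')
s=ctrl.read_state();e=s['eef_pos'][:2]-O; print('tcp',e@ex,e@ey,s['eef_pos'],s['tool_rot'],s['force'],s['joint_positions'])
E
```

```text
tcp -0.13294480046673116 -7.373609328453494e-05 [ 0.39287217 -0.1772417   0.04096604] [ 1.79992857e+02 -6.68517114e-02 -2.13055000e+01] [-0.54433173 -0.77886418 -0.05783797] [-2.83144151e+01  2.94519143e+01  1.28599890e+02  2.86534091e-03
  2.18809724e+01  8.29884308e+01]
```

View pics/s5c.png

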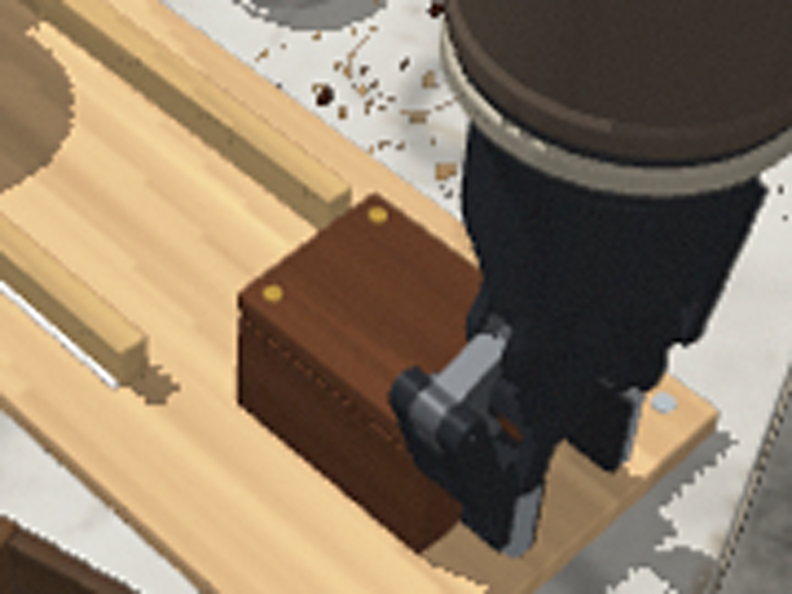

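move_arm(deltas=[[0.45,[2.8,-1.08,0],0],[0.45,[2.8,-1.08,0],0],[0.45,[2.8,-1.08,0],0],[0.45,[2.8,-1.08,0],0],[0.45,[4.66,-1.81,0],0],[0.45,[4.66,-1.81,0],0],[0.45,[4.66,-1.81,0],0],[0.45,[4.66,-1.81,0],0],[0.45,[4.66,-1.81,0],0],[0.45,[4.66,-1.81,0],0],[0.45,[4.66,-1.81,0],0],[0.45,[4.66,-1.81,0],0],[0.45,[2.8,-1.08,0],0],[0.45,[0,0,0],0]])

```text
time: 11.08
eef_pos: [0.4441, -0.197, 0.0403]
tool_rot: [180.0, -0.0, -21.3]
force: [-0.9, -0.3, 0.2]
width: 0.0388
```

```bash
cat > st.py <<'E'
import sys
from h import *
l=np.load('lane.npz');O=l['O'];bt=float(l['bt']);ex=np.array([np.cos(bt),np.sin(bt)]);ey=np.array([-ex[1],ex[0]])
n=sys.argv[1];a=[int(v) for v in sys.argv[2:6]]
snap('scene','s'+n);crop('s'+n,*a,4.4,'s'+n+'c');snap('top','t'+n);crop('t'+n,210,150,370,270,5,'t'+n+'c')
s=ctrl.read_state();e=s['eef_pos'][:2]-O; print('tcp',e@ex,e@ey,s['eef_pos'],s['tool_rot'],s['force'])
E
python3 st.py 6 270 210 450 345
```

```text
tcp -0.07839774630346698 6.443986275153642e-05 [ 0.44378229 -0.19682638  0.04032489] [ 1.79998910e+02 -1.20260012e-02 -2.13008814e+01] [-0.01107447 -0.07330014  0.74151495]
```

View pics/s6c.png

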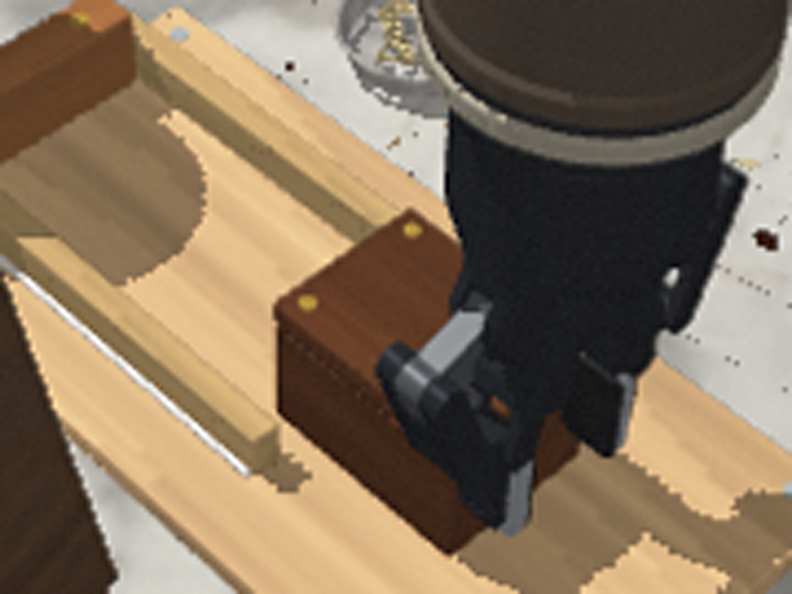

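View pics/t6c.png

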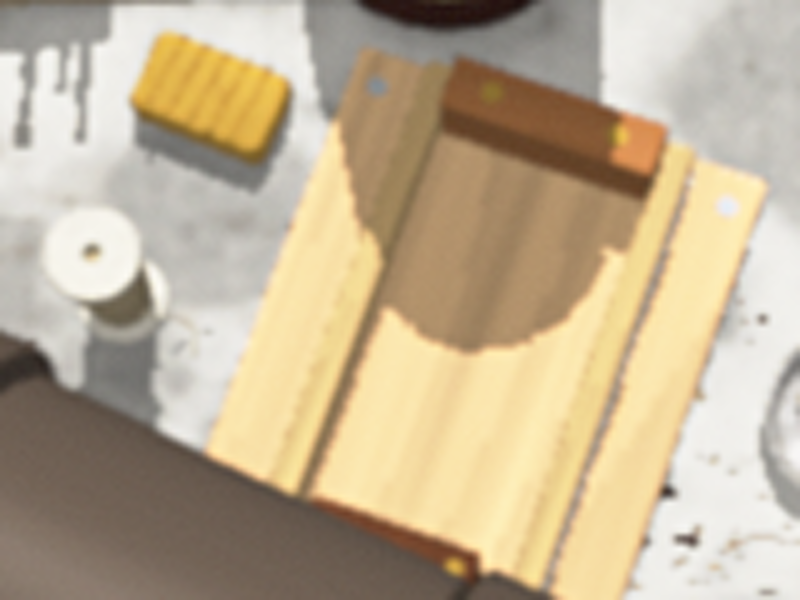

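```bash
cat > fe.py <<'E'
import sys
from h import *
l=np.load('lane.npz');O=l['O'];bt=float(l['bt']);ex=np.array([np.cos(bt),np.sin(bt)]);ey=np.array([-ex[1],ex[0]])
f=lambda x,y,x0,y0,s:((x+.5)/s-.5+x0,(y+.5)/s-.5+y0)
def fe(fn,fl,fr,x0,y0,s):
    c=load(fn);a,b=[ray(c,f(*p,x0,y0,s),.07)[:2]-O for p in (fl,fr)]
    m=(a+b)/2; d=a-b; print(fn,'front x',round(m@ex*1e3,1),'y',round(m@ey*1e3,1),'len',round(np.hypot(*d)*1e3,1),'yaw',round(np.degrees(np.arctan2(d@ey,d@ex))-90,2))
E
python3 - <<'E'
from fe import *
fe('s4',(240,294),(374,194),300,230,4.4); fe('s4',(273,293),(378,215),300,230,4.4)
fe('s6',(277,300),(410,210),270,210,4.4); fe('s6',(307,302),(411,230),270,210,4.4)
E
```

```text
s4 front x -28.7 y -0.9 len 61.7 yaw 0.33
s4 front x -35.7 y -2.0 len 48.0 yaw -0.05
s6 front x 16.4 y -1.8 len 60.3 yaw -0.83
s6 front x 9.3 y -1.9 len 47.5 yaw -0.42
```

move_arm(deltas=[[0.45,[2.8,-1.08,0],0],[0.45,[4.66,-1.81,0],0],[0.45,[4.66,-1.81,0],0],[0.45,[4.66,-1.81,0],0],[0.45,[4.66,-1.81,0],0],[0.45,[4.66,-1.81,0],0],[0.45,[4.66,-1.81,0],0],[0.45,[4.66,-1.81,0],0],[0.45,[4.66,-1.81,0],0],[0.45,[4.66,-1.81,0],0],[0.45,[4.66,-1.81,0],0],[0.45,[4.66,-1.81,0],0],[0.45,[4.66,-1.81,0],0],[0.45,[4.66,-1.81,0],0],[0.45,[2.8,-1.08,0],0],[0.45,[0,0,0],0]])

```text
time: 13.18
eef_pos: [0.5102, -0.2226, 0.0403]
tool_rot: [180.0, -0.0, -21.3]
force: [0.3, -0.3, 0.0]
width: 0.0385
```

```bash
python3 st.py 7 240 180 420 315
```

```text
tcp -0.007379975521514771 2.3988906581282204e-05 [ 0.5099853  -0.2225302   0.04035344] [ 1.79998445e+02 -1.76817631e-02 -2.13024760e+01] [-0.46322148  0.11981191  0.00738968]
```

View pics/s7c.png

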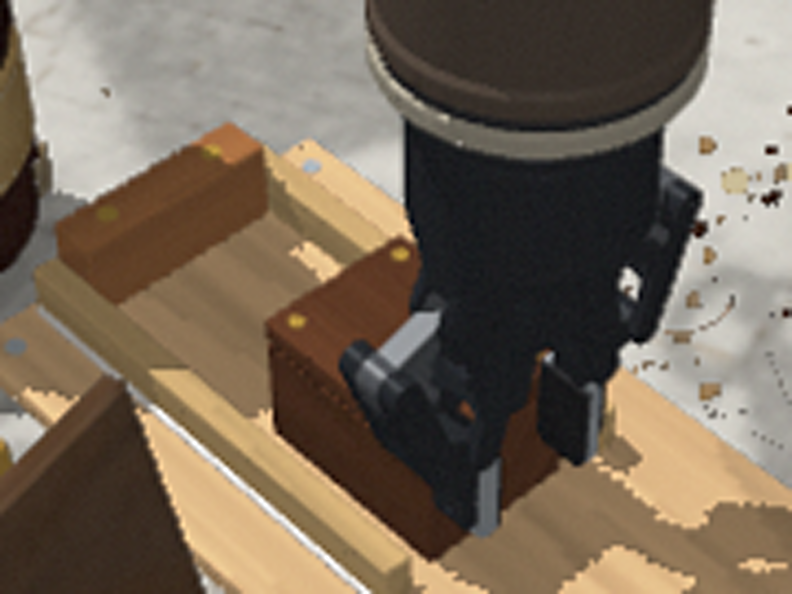

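View pics/t7c.png

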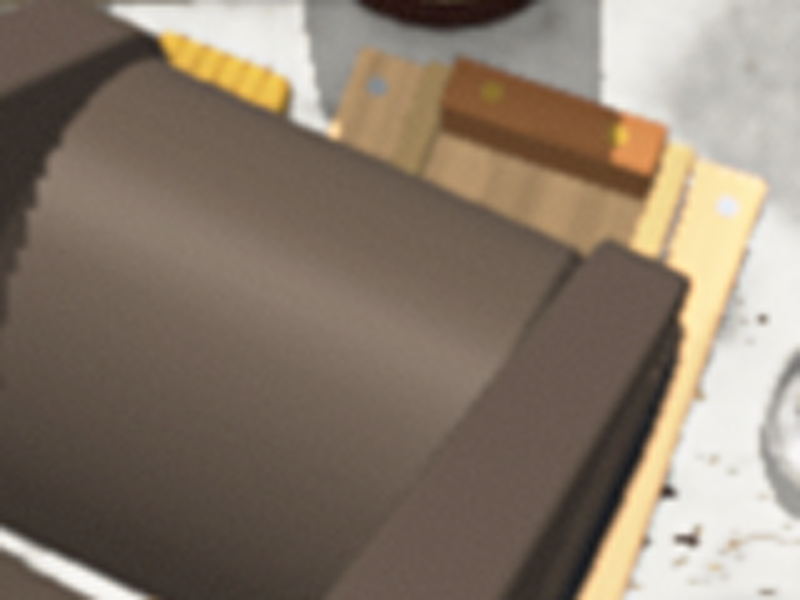

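The box is entering straight with even gaps. Before the last stretch I'll check the clearance between the wrist and the tall vessel.

```bash
python3 - <<'E'
from fe import *
fe('s7',(267,328),(400,240),240,180,4.4); fe('s7',(296,322),(400,254),240,180,4.4)
# vessel: base front in top (298,152) z=0 ; find base centre & height from both views
from scipy.optimize import least_squares
t=load('top0');s=load('s1')
def r(q):
    x,y,h=q
    a=proj(t,[[x,y,h]])[0]-[311,60]; b=proj(s,[[x,y,h]])[0]-[195,110]
    return np.r_[a,b]
q=least_squares(r,[.8,-.28,.2]);print('rim centre',q.x,r(q.x))
print(ray(s,(214,240),0))
E
```

```text
s7 front x 84.9 y 0.4 len 62.4 yaw 0.82
s7 front x 80.0 y -1.8 len 48.5 yaw 0.31
rim centre [ 0.80367105 -0.27888874  0.23715089] [ 0.55860887  1.27480264 -1.25069827 -0.51877382]
[ 0.7935056  -0.24999379  0.        ]
```

View pics/t7.png

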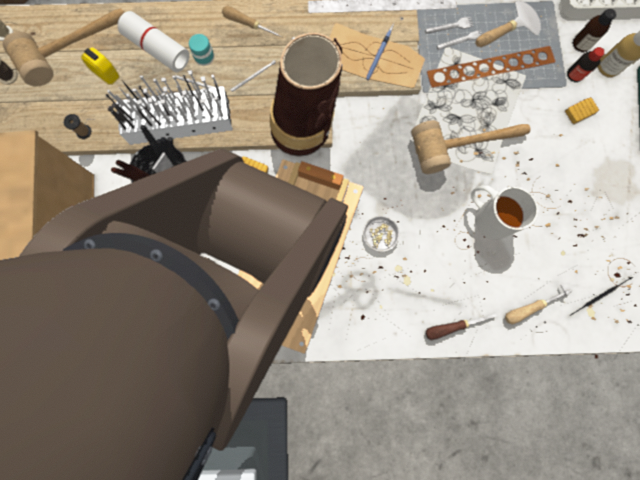

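View pics/s7.png

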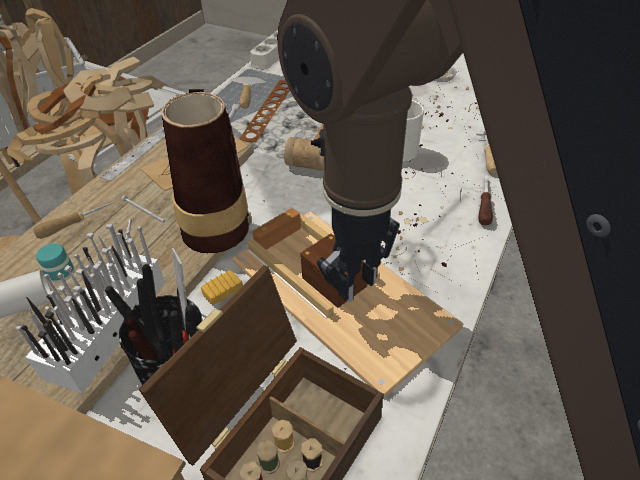

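The vessel's rim centre is at (0.80, -0.28) and the final TCP is near (0.59, -0.25). That leaves roughly 90 mm, so the wrist is clear. I continue, then creep in.

move_arm(deltas=[[0.45,[2.8,-1.08,0],0],[0.45,[4.66,-1.81,0],0],[0.45,[4.66,-1.81,0],0],[0.45,[4.66,-1.81,0],0],[0.45,[4.66,-1.81,0],0],[0.45,[4.66,-1.81,0],0],[0.45,[4.66,-1.81,0],0],[0.45,[4.66,-1.81,0],0],[0.45,[4.66,-1.81,0],0],[0.45,[4.66,-1.81,0],0],[0.45,[4.66,-1.81,0],0],[0.45,[4.66,-1.81,0],0],[0.45,[4.66,-1.81,0],0],[0.45,[4.66,-1.81,0],0],[0.45,[2.8,-1.08,0],0],[0.45,[0,0,0],0]])

```text
time: 15.28
eef_pos: [0.5764, -0.2483, 0.0403]
tool_rot: [180.0, -0.0, -21.3]
force: [-0.9, 0.5, 0.6]
width: 0.0387
```

```bash
python3 st.py 8 230 170 410 305
```

```text
tcp 0.06364461232039972 -7.412453558616614e-06 [ 0.57619794 -0.24822805  0.04032209] [ 1.79999084e+02 -1.75326444e-02 -2.13020734e+01] [-0.34921213  0.74320383  0.17186755]
```

View pics/s8c.png

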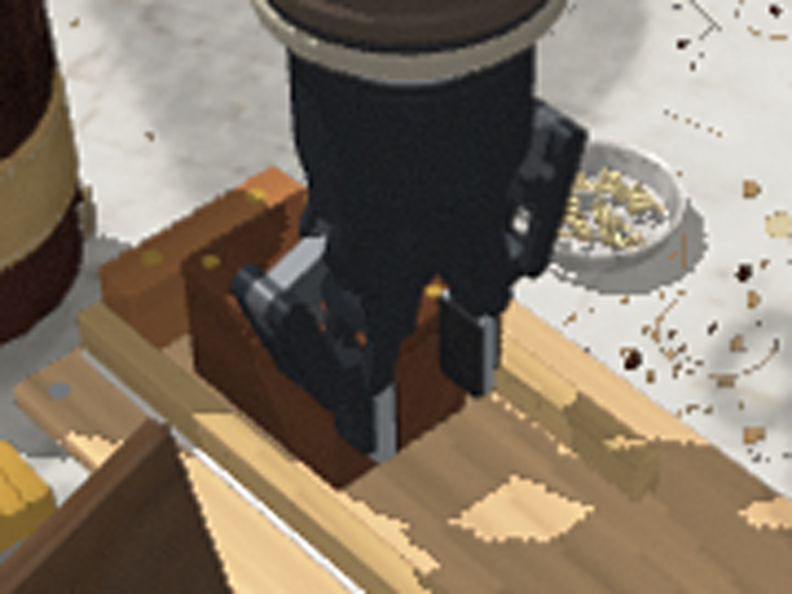

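move_arm(deltas=[[0.45,[2.3,-0.9,0],0],[0.45,[2.3,-0.9,0],0],[0.45,[2.3,-0.9,0],0],[0.45,[2.3,-0.9,0],0],[0.45,[0.9,-0.36,0],0],[0.45,[0.9,-0.36,0],0],[0.45,[0,0,0],0]])

```text
time: 16.25
eef_pos: [0.5872, -0.2526, 0.0403]
tool_rot: [-180.0, -0.0, -21.3]
force: [-1.3, 0.3, 0.6]
width: 0.0385
```

move_arm(deltas=[[0.45,[0.46,-0.18,0],0],[0.45,[0.46,-0.18,0],0],[0.45,[0.46,-0.18,0],0],[0.45,[0.46,-0.18,0],0]])

```text
time: 16.75
eef_pos: [0.589, -0.2532, 0.0403]
tool_rot: [-180.0, -0.0, -21.3]
force: [-1.4, 1.0, -0.2]
width: 0.0383
```

move_arm(deltas=[[0.45,[0.46,-0.18,0],0],[0.45,[0.46,-0.18,0],0]])

```text
time: 17.0
eef_pos: [0.5899, -0.2536, 0.0403]
tool_rot: [-180.0, -0.0, -21.3]
force: [-1.3, 2.3, -0.0]
width: 0.0383
```

move_arm(deltas=[[0.45,[0.46,-0.18,0],0],[0.45,[0.46,-0.18,0],0]])

```text
time: 17.25
eef_pos: [0.5908, -0.254, 0.0403]
tool_rot: [180.0, -0.0, -21.3]
force: [-1.0, 0.6, -0.6]
width: 0.0381
```

```bash
python3 st.py 9 230 170 410 305; python3 -c "
from h import *
crop('t9',270,130,370,205,8,'t9d')"
```

```text
tcp 0.07939649135665497 -7.750470878964725e-05 [ 0.59085981 -0.25398619  0.04028689] [-1.79999504e+02 -8.10721547e-03 -2.13054008e+01] [-1.27092617 -0.51036204  0.27541093]
```

View pics/s9c.png

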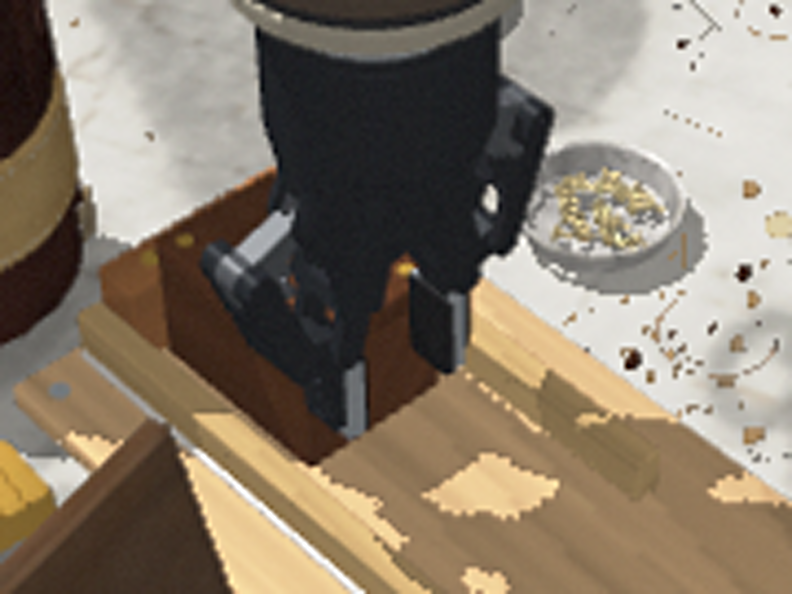

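View pics/t9d.png

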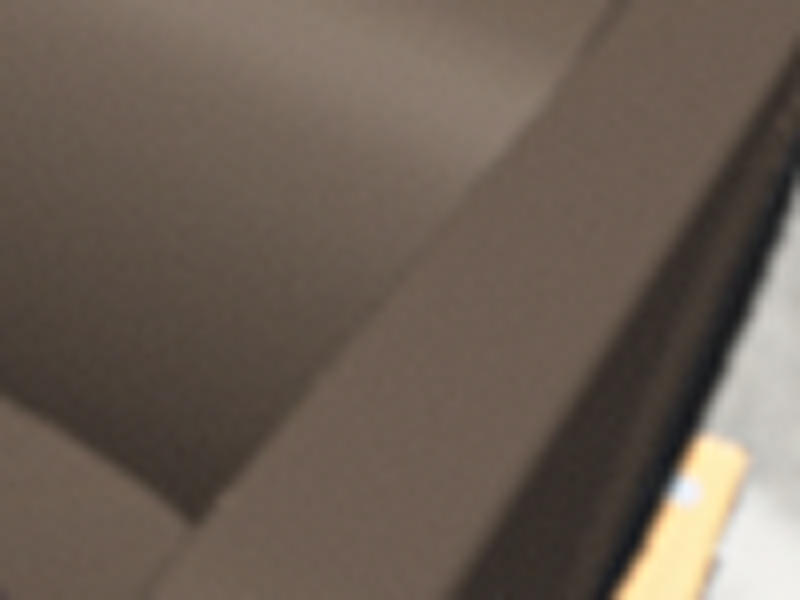

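move_arm(deltas=[[0.45,[0.46,-0.18,0],0],[0.45,[0.46,-0.18,0],0]])

```text
time: 17.6
eef_pos: [0.5916, -0.2542, 0.0403]
tool_rot: [-180.0, 0.0, -21.3]
force: [-3.7, 0.9, 3.0]
width: 0.0387
```

move_arm(deltas=[[0.45,[0.46,-0.18,0],0],[0.45,[0.46,-0.18,0],0]])

```text
time: 17.85
eef_pos: [0.5916, -0.2543, 0.0403]
tool_rot: [-180.0, 0.1, -21.3]
force: [-9.5, 3.3, 8.7]
width: 0.0387
```

The force rose to about 10 N and the TCP stopped, so the box is against the stop. I back off straight along the lane, then up and away.

move_arm(deltas=[[0.45,[-1.86,0.72,0],0],[0.45,[-4.66,1.81,0],0],[0.45,[-9.3,3.6,0],0],[0.45,[-9.3,3.6,0],0],[0.45,[-9.3,3.6,0],0],[0.45,[0,0,20],0],[0.45,[0,0,50],0],[0.45,[0,0,50],0],[0.45,[0,0,50],0],[0.45,[-20,-40,0],0],[0.45,[-20,-50,0],0],[0.45,[-20,-50,0],0],[0.45,[-20,-50,0],0],[0.45,[-20,-50,0],0],[0.45,[-20,-50,0],0],[0.45,[0,0,0],0]])

```text
time: 19.85
eef_pos: [0.4359, -0.5344, 0.2099]
tool_rot: [180.0, -0.0, -21.5]
force: [0.1, 0.7, -0.3]
width: 0.0385
```

```bash
python3 st.py A 230 170 410 305
```

```text
tcp 0.036537856092520714 -0.31393755406024687 [ 0.43746776 -0.53114296  0.20986439] [-1.79963077e+02  3.52771520e-02 -2.13778977e+01] [-0.21122331  0.22922854 -0.39011917]
```

View pics/sAc.png

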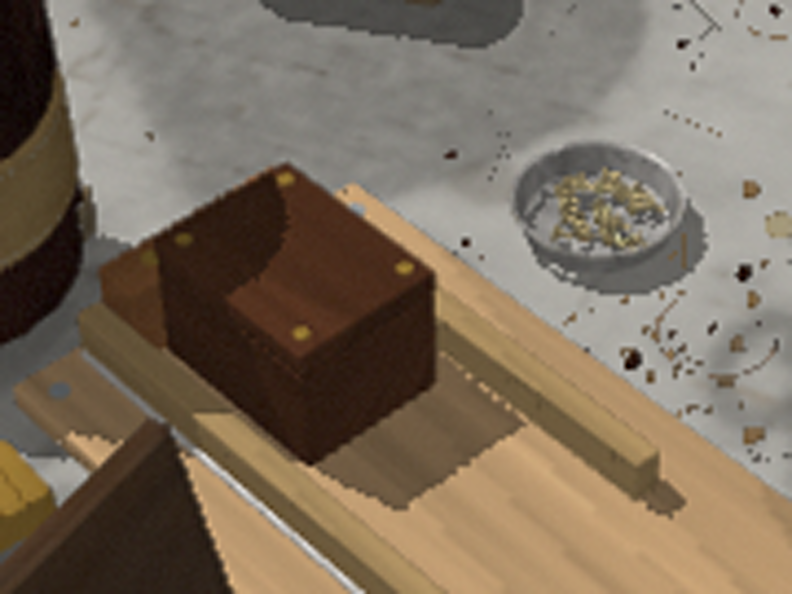

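View pics/tAc.png

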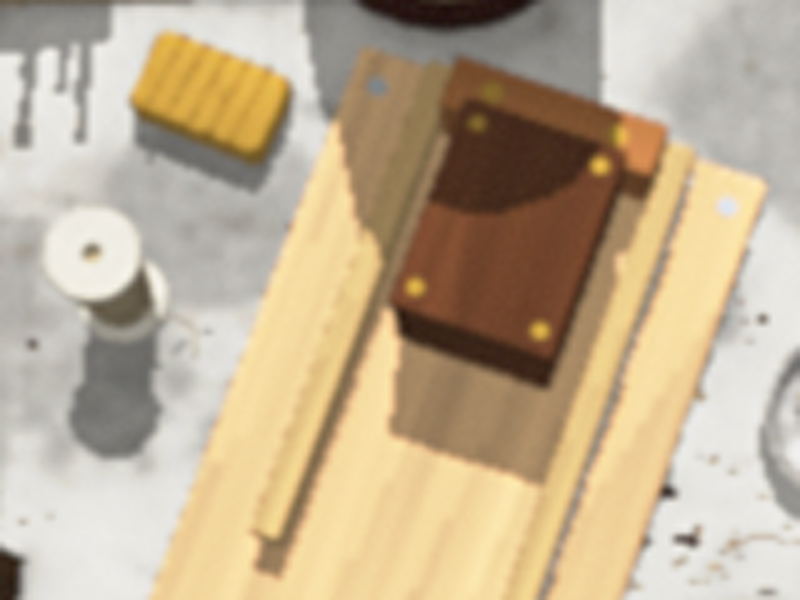

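```bash
python3 - <<'E'
from fe import *
for n,fn,q in [('top pins','tA',[f(*p,210,150,5) for p in [(415,288),(540,331),(600,165),(477,123)]]),('scene pins','sA',[f(*p,230,170,4.4) for p in [(302,333),(404,268),(286,179),(183,239)]])]:
    c=load(fn); X=[ray(c,p,.07) for p in q]; xc,xt,r=rect(X,.084,.064); d=xc-O
    print(n,d@ex,d@ey,np.degrees(xt-bt))
E
```

```text
top pins 0.13312889309943943 -0.00024354995843118565 -0.02208438093685792
scene pins 0.13397809480536568 -0.002200913389046857 -0.01619974829695041
```

The box measures x ≈ 133 mm, y ≈ 0 to −2 mm and yaw ≈ 0°. The spool, dish and wax are at the same pixels as at the start. I'm handing in.

```bash
python3 -c "
from plant import ctrl
print(ctrl.hand_in())"
```

```text
the job is handed in; nothing more can be done
None
```

The box is home against the stop, and I handed the job in at about 20 s of the 64 s allowed. No verdict was reported.

**What I did:** I pushed the box about 23 mm sideways on the apron with two part-open fingers until it was centred and straight. Then I pushed it squarely from behind, down the lane. The fingertips stayed at about 40 mm above the bench, above the 32 mm rail tops. I stopped when the wrist force rose to about 10 N and the arm stopped advancing, then backed straight off.

**Last checks:**

| Check | Top camera | Scene camera | Needed |
|---|---|---|---|
| Box x in the lane | 133.1 mm | 134.0 mm | 126 to 137 mm |
| Box y in the lane | −0.2 mm | −2.2 mm | −11 to +11 mm |
| Yaw to the lane | 0.0° | 0.0° | within 0.2 rad (11.5°) |

- **Rails:** there is air on both sides of the box in the pictures. I have no direct reading of rail contact.
- **Bystanders:** the spool and wax are at the same pixels in the top view as at the start. The dish also looks unmoved.
- **Disagreement:** the two cameras differ by about 2 mm in y, which is the calibration tolerance.

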